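# Weigh an arbor and stand it in the right taper socket

## Task

First set the brass check weight on the balance's square pan, then gently stand the steel arbor, taper down, on its round pan, let go and see which way the beam tips. If the arbor is heavier than the check weight, seat it fully home and upright in the socket of the low stand; if it is lighter, in that of the tall stand. Leave the check weight on its pan and don't disturb the other things on the bench.

Things in the scene. Friction and masses are not known exactly. Their poses are not given: they have to be found in the camera images.
- arbor: Loose turned steel arbor, 110 mm tall, standing on its small end. Origin: centre of its foot; z up its axis. Taper 36 mm wide at the foot, 55 mm at height 60; flange 72 mm wide from 60 to 68; neck; plain round head 36 mm wide from 74 to 110, to grip from above at any yaw. Solid or bored out inside: its mass, 0.16 to 0.54 kg, cannot be seen.
- arbor_shoulder (a point): Point on the arbor's axis at the underside of its flange, 60 mm above its foot; when fully seated the flange rests on the socket's rim and this point is at the socket point.
- check_weight: Loose brass check weight, 80 mm tall, 0.35 kg, standing upright. Origin: centre of its underside. A cylinder 48 mm diameter up to 42 mm, a narrow neck, and a round knob 32 mm diameter from 58 to 80 mm: grip the knob from above, any yaw.
- round_pan: The balance's round pan: flat aluminium disc, 110 mm wide, at one end of the beam, 120 mm from its middle. Its top is 30 mm above this origin (on the pan's axis, at the end pivot). It always stays level and moves up or down by up to 18 mm as the beam tips; top 105 mm above the bench when the beam is level.
- square_pan: The balance's square pan: flat aluminium plate 100 x 100 mm at the other end of the beam, otherwise like the round pan (flat top 30 mm above this origin, level, 105 mm above the bench when the beam is level).
- beam (a joint): Tilt of the balance beam, rad, -0.15 to 0.15. 0: level (as with both pans empty); positive: round pan down (its load is heavier); negative: square pan down. Damped: settles in up to 3 s; a mass difference over about 7 percent takes it to its stop. A pointer on the beam's middle, 140 mm above the bench, moves before a small dial plate.
- low_stand: Low taper stand, fixed: wooden stand 110 x 110 mm with a steel tapered sleeve in its top; the rim is 80 mm above the bench. Origin: centre of its underside. For heavy arbors.
- low_socket (a point): Centre of the mouth of the low stand's tapered socket, at rim height (80 mm above the bench). The socket is vertical, 61 mm wide at the mouth, about 41 mm wide 60 mm below, open underneath; the arbor's taper fits it with about 2.5 mm to spare all round.
- tall_stand: Tall taper stand, fixed: the same stand, with its rim 120 mm above the bench. Origin: centre of its underside. For light arbors.
- tall_socket (a point): Centre of the mouth of the tall stand's tapered socket, at rim height (120 mm above the bench); same socket as in the low stand.
- sanding_block: Bystander: loose cork sanding block 64 x 107 x 31 mm, lying among the task's things. Leave it alone.
- nail_box: Bystander: loose grey open box 86 x 86 x 78 mm. Leave it alone.
- tape_measure: Bystander: loose tape measure 71 x 87 x 36 mm. Leave it alone.
Things that resemble listed ones, but are neither listed nor needed, are in the scene too. What is shaped like the tall_stand but red is not meant. Several things look just like the check_weight: the one meant starts farthest to the robot's right.

How it is judged:
By the outcome, as a careful person would: the job done as asked, in the order asked, and still so for the second after the job is handed in, with the robot touching nothing.
It also fails if it takes over 72 s, if anything falls off the work surface, if the arm or the gripper's body presses on something with over 40 N, if the wrist force passes 120 N, or if a joint passes its speed limit or range.

## Robot

A 7-joint arm with a two-finger parallel gripper is mounted at the origin on a cart in front of the work surface, level with it; the furniture and walls round the work are solid. World frame = base frame: x ahead of the robot, y to its left, z up, the work surface at z = 0. Lengths are in m, angles in rad, forces in N, time in s.
With the tool pointing down it reaches from about 0.425 to 0.875 m from the base axis. Payload 4.7 kg.
Tool frame: the origin (TCP) lies at the very end of the fingers, on their centre line; the grasp point (between the pads) lies 19 mm behind it; z points along the fingers, y is the direction in which the jaws open and shut (so a half turn about z gives the same grasp; the last joint's range is limited). The gripper opens to 87 mm and grips with 3 to 60 N. Pads are 19 mm wide; open, the fingers measure 117 mm over their backs; the gripper's body (75 mm by 190 mm) begins 51 mm behind the grasp point.
Start: joints at [0.014, 0.321, -0.07, 1.45, 0.023, 1.371, -0.057], TCP at [0.65, -0, 0.223] pointing down, gripper open.
Joint ranges: [-2.86, 2.86], [-0.3, 2.09], [-1.38, 1.24], [0.06, 2.45], [-1.56, 4.7], [0.09, 2.05], [-2.69, 2.69]. Speed limits (rad/s): [2.57, 2.57, 3.14, 3.14, 3.14, 3.14, 3.14].

## Interface

Orientations are given as a rotation vector (axis times angle).
In Python, from bench import * gives the robot as it stands.
- The arm moves only by the shell command python3 -m jog 'ROWS' [OPENING] [FORCE]. ROWS is JSON, a list of rows, each a list of 4 numbers: the shift along the world's x, y, z in mm, then the turn about the world's z in rad. In form: [[x, y, z, twist], ...]. A call has exactly 8 rows; each row is the pose to reach, as a shift and turn from the pose commanded when the call began; what a row does not reach only later rows make up. A row lasts 1/8 s, in which the tool goes at most 62.5 mm and 10.7 degrees, less where a joint would pass 70% of its speed; a pose out of reach is approached as far as the arm can. A call with a gripper value outside its range is refused whole. OPENING is the opening, from -1 (shut) to 1 (fully open), set as the call begins (- or left out, the last holds). The fingers move at their own pace and stop on an object; FORCE is the grip in N (left out, the last holds). Time passes only in rows, so rows that repeat a pose let the fingers close, or fill a call up. It gives the time, the measured TCP pose, the force and the opening at its end, in the units of the state.
- get_state(): the state, without advancing time (a new reading comes with each control period).
- get_image(name): name is "scene" or "side" or "wrist"; returns a dict with "image" (400x640x3 uint8, red, green, blue), "fx", "fy", "cx", "cy" (pixels), "position" and "rotation" of the camera in the world; the wrist camera has in their place "tool_from_camera" (4x4, takes a point from camera to tool coordinates, whose origin is the TCP and whose axes are the flange's). Camera axes: x right, y down, z forward; pixel columns grow to the right and rows downward; lengths in m; the calibration is good to about 2 mm. A picture is of the moment at which its call begins: read the wrist's pose just before it. There is no depth.
- close_job(): hands the job in, once; it reports no verdict.
The state is a dict: "time": time; "joint_positions": joint angles; "qd": joint speeds; "joint_torque": joint torques, N m; "position": TCP position; "tool_rot": TCP orientation; "ft_force": force on the tool from outside, world axes, zero at the start; "torque": the same for the moment, N m; "grip_width": opening from 0.0 (shut) to 1.0 (fully open).
Only numpy, scipy, OpenCV 4.12 (cv2) and the standard library are available. Lean on these libraries where they do the work, as an engineer would, in place of code of your own. Each camera call takes 0.05 s, during which the arm holds its last target. There are 200 camera calls.

## Working session

There is one attempt and no reset: what is moved stays moved. The work goes in short steps, Python scripts to look and compute and a shell command to move; the robot and the scene stay as the last step left them, time stands still between calls to the robot, and variables do not carry over. Pictures are saved under pics/ and viewed, about 8 in all and at most 12, crops included, and the job is handed in when it is done.

```bash
mkdir -p pics
cat > h.py <<'E'
from bench import *
import numpy as np, cv2
from scipy.spatial.transform import Rotation as R
def grab(name, fn=None):
    s=get_state(); d=get_image(name)
    if name=="wrist":
        T=np.eye(4); T[:3,:3]=R.from_rotvec(s["tool_rot"]).as_matrix(); T[:3,3]=s["position"]
        C=T@np.array(d["tool_from_camera"]); d["position"]=C[:3,3]; d["rotation"]=C[:3,:3]
    if fn: cv2.imwrite("pics/"+fn, d["image"][:,:,::-1])
    return d
def rot(d):
    r=np.array(d["rotation"]); return r if r.shape==(3,3) else R.from_rotvec(r).as_matrix()
def ray(d,u,v,z):
    p=np.array(d["position"]); w=rot(d)@np.array([(u-d["cx"])/d["fx"],(v-d["cy"])/d["fy"],1])
    return p+w*(z-p[2])/w[2]
def proj(d,P):
    c=rot(d).T@(np.array(P)-np.array(d["position"])); return d["fx"]*c[0]/c[2]+d["cx"], d["fy"]*c[1]/c[2]+d["cy"]
E
python3 - <<'E'
from h import *
for n in ("scene","side","wrist"):
    d=grab(n,n+"0.png"); print(n,d["fx"],d["cx"],d["cy"],np.round(d["position"],3),np.round(rot(d)[:,2],3))
print(get_state())
E
```

```text
scene 500.15264527267294 322.6030272615548 190.9232176184518 [-0.988 -0.963  1.131] [ 0.745  0.431 -0.509]
side 372.5233324053652 316.03552651876885 198.54632630798613 [0.539 1.607 0.903] [-0.032 -0.903 -0.429]
wrist 338.8280441988881 314.506985231854 196.70737874101778 [0.648 0.07  0.385] [-0.002 -0.258 -0.966]
{'time': 0.15, 'joint_positions': array([ 0.0140684 ,  0.32165539, -0.07009048,  1.45138952,  0.02257507,
        1.37075032, -0.05691557]), 'qd': array([ 0.00018192, -0.00181733, -0.00082961, -0.0022034 , -0.00067786,
       -0.00092346,  0.00012514]), 'joint_torque': array([ 2.16972071e-04, -4.91794288e+01, -4.04079035e-01, -3.12878716e+01,
       -6.39387709e-02,  4.04033612e-02,  9.90178205e-05]), 'position': array([ 6.49600946e-01, -1.22448094e-05,  2.21713676e-01]), 'tool_rot': array([-2.22071701e+00, -2.22080750e+00,  1.63457049e-03]), 'ft_force': array([ 0.25362789,  0.34705545, -0.98226808]), 'torque': array([-0.00312011, -0.01635032,  0.00760408]), 'grip_width': 0.9983074000524859}
```

View pics/scene0.png

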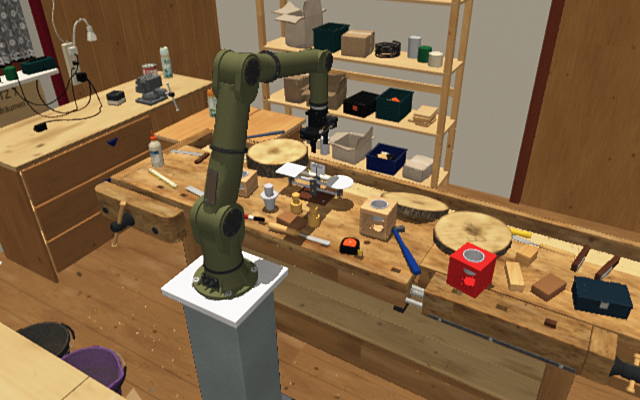

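View pics/side0.png

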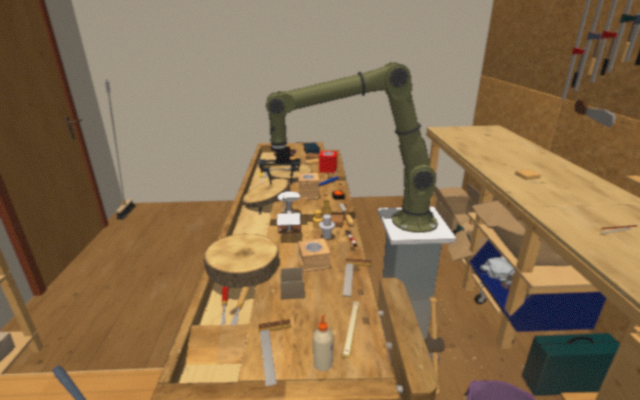

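The scene picture shows the arbor at (269,198), brass weights at (295,205) and (314,217), the balance at (315,180), and stands at (378,218) and (246,183), with the second partly hidden. The side view is blurred: balance (289,215), stand (315,250). Next I'll make one composite of the enlarged scene crop and the wrist view.

Run:
```python
import cv2,numpy as np
s=cv2.imread("pics/scene0.png")[150:260,225:425]; w=cv2.imread("pics/wrist0.png")
s=cv2.resize(s,(400,220),interpolation=cv2.INTER_CUBIC)
side=cv2.resize(cv2.imread("pics/side0.png")[165:265,230:380],(400,267))[:220]
cv2.imwrite("pics/c1.png",np.vstack([np.hstack([s,side]),cv2.resize(w[:, :],(800,500))[:380]]))
```

```text
(no output)
```

View pics/c1.png

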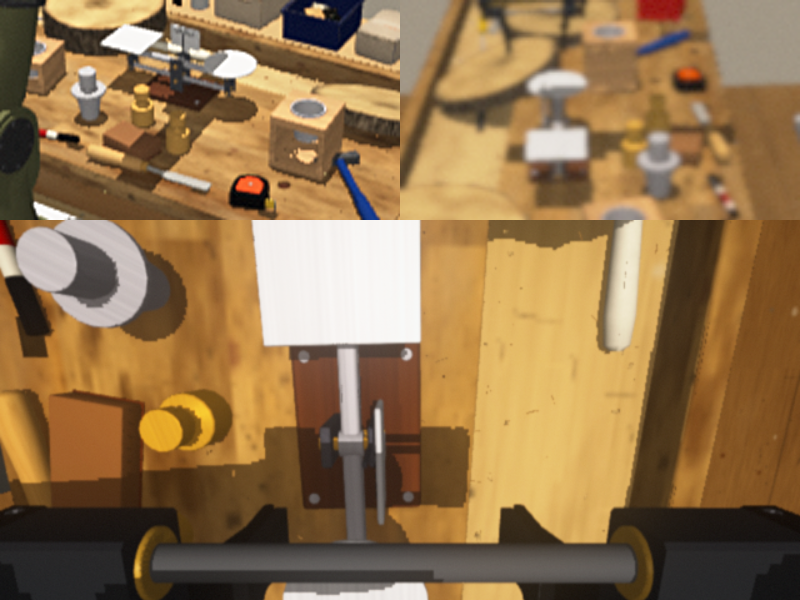

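The composite shows the arbor at upper left in the wrist view, with its head at about (36,34) px. The wrong brass weight's knob is at (128,168) px. The square pan is top centre (+y end) and the round pan is at the -y end. The target weight, second and farther right, is at scene (314,209).

Run:
```python
from h import *
s=grab("scene"); w=grab("wrist"); sd=grab("side")
f=lambda *a: np.round(ray(*a),3)
print("wrist right axis",np.round(rot(w)[:,0],2))
print("arbor sc",f(s,268.5,185.5,.11),"wr",f(w,36,33.6,.11))
print("wtA wr",f(w,128,168,.08),"sc",f(s,296,193.5,.08)); print("wtB",f(s,314,207,.08))
for z in(.08,.12): print("standR",z,f(s,379,204,z), "sideview stand at",np.round(proj(sd,ray(s,379,204,z))), "standL",f(sd,230+215/2.667,165+213/2.667,z))
print("sq pan corners",[f(w,*p,.105) for p in((212,100),(336,100),(203,0),(336,0))])
print("round pan",f(s,225+235/2,150+63/2,.105))
print("dial",f(w,303,193,.14))
```

```text
wrist right axis [ 1.  0. -0.]
arbor sc [0.439 0.119 0.11 ] wr [0.441 0.122 0.11 ]
wtA wr [0.478 0.015 0.08 ] sc [0.481 0.014 0.08 ]
wtB [ 0.428 -0.103  0.08 ]
standR 0.08 [ 0.571 -0.317  0.08 ] sideview stand at [298. 184.] standL [0.518 0.314 0.08 ]
standR 0.12 [ 0.511 -0.341  0.12 ] sideview stand at [309. 176.] standL [0.519 0.377 0.12 ]
sq pan corners [array([0.567, 0.074, 0.105]), array([0.665, 0.074, 0.105]), array([0.566, 0.145, 0.105]), array([0.664, 0.145, 0.105])]
round pan [ 0.622 -0.127  0.105]
dial [0.64  0.007 0.14 ]
```

The right-hand stand matches the side view at rim height 0.12, so it is the tall one at about (0.511,-0.341). The low stand is at about (0.518,0.314). I'll move the wrist camera over the target weight.

```bash
python3 -m jog '[[-40,-30,0,0],[-85,-60,0,0],[-130,-95,0,0],[-175,-125,0,0],[-215,-150,0,0],[-215,-150,0,0],[-215,-150,0,0],[-215,-150,0,0]]' 1 30
python3 - <<'E'
from h import *
w=grab("wrist","w2.png"); print(proj(w,[.428,-.103,.08]), get_state()["position"])
hsv=cv2.cvtColor(w["image"],cv2.COLOR_RGB2HSV); print(hsv[int(proj(w,[.428,-.103,.08])[1]),int(proj(w,[.428,-.103,.08])[0])])
E
```

```text
time: 1.3
position: [0.436, -0.149, 0.2225]
tool_rot: [2.219, 2.224, 0.0]
ft_force: [0.0, 0.2, 0.3]
grip_width: 0.999
(np.float64(307.1722712600027), np.float64(133.53899538117614)) [ 0.43587721 -0.1490811   0.22242037]
[ 23 205 247]
```

View pics/w2.png

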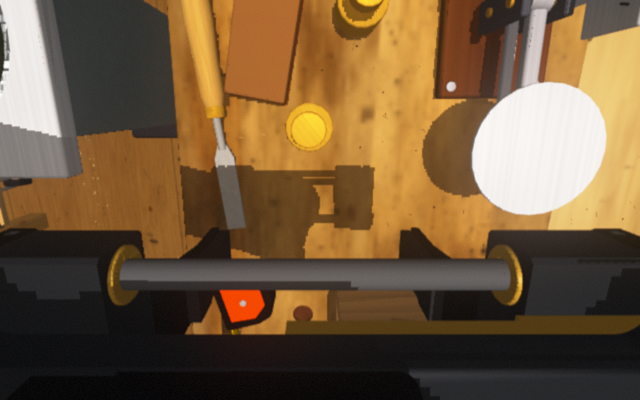

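The target weight's knob is at about (310,130), and the round pan's ellipse is at about (540,147). I'll compute both from masks.

Run:
```python
from h import *
w=grab("wrist"); hsv=cv2.cvtColor(w["image"],cv2.COLOR_RGB2HSV)
def blob(m,seed):
    n,l=cv2.connectedComponents(m); k=l[seed[1],seed[0]]
    c=max(cv2.findContours((l==k).astype(np.uint8),0,1)[0],key=cv2.contourArea); return c,cv2.fitEllipse(c)
c,e=blob(cv2.inRange(hsv,(18,170,225),(32,255,255)),(310,131)); print("knob?",e,np.round(ray(w,*e[0],.08),4))
c,e=blob(cv2.inRange(hsv,(0,0,170),(180,60,255)),(540,150)); print("pan",e,np.round(ray(w,*e[0],.105),4))
```

```text
knob? ((309.45855712890625, 125.893798828125), (43.147640228271484, 45.19784164428711), 137.05039978027344) [ 0.4299 -0.0964  0.08  ]
pan ((539.6468505859375, 130.7554473876953), (123.6524429321289, 194.16078186035156), 9.64184284210205) [ 0.6178 -0.0984  0.105 ]
```

Run:
```python
from h import *
w=grab("wrist"); hsv=cv2.cvtColor(w["image"],cv2.COLOR_RGB2HSV)
print(np.round(ray(w,310,131,.08),4),np.round(ray(w,309,127.5,.042),4),np.round(ray(w,539.5,148,.105),4))
v=w["image"][100:156,309].tolist(); print([sum(x) for x in v]); print([int(x.sum()) for x in w["image"][131,282:338].astype(int)])
```

```text
[ 0.4303 -0.101   0.08  ] [ 0.4287 -0.1002  0.042 ] [ 0.6199 -0.1126  0.105 ]
[354, 347, 350, 420, 464, 475, 474, 475, 478, 478, 456, 400, 442, 502, 524, 524, 527, 526, 530, 528, 526, 522, 516, 511, 507, 508, 509, 508, 506, 505, 503, 495, 489, 497, 493, 498, 494, 498, 493, 493, 493, 492, 482, 481, 488, 481, 466, 425, 431, 445, 407, 360, 379, 396, 396, 399]
[375, 373, 373, 360, 348, 409, 457, 452, 434, 414, 464, 489, 495, 498, 498, 494, 491, 491, 496, 495, 495, 502, 501, 501, 497, 498, 496, 495, 501, 505, 503, 504, 500, 499, 507, 508, 511, 516, 509, 505, 511, 507, 508, 477, 409, 449, 466, 462, 468, 456, 416, 371, 374, 373, 366, 365]
```

Weight at about (0.429,-0.100). I'll descend, grip and lift.

```bash
python3 -m jog '[[-7,49,0,0],[-7,49,-50,0],[-7,49,-100,0],[-7,49,-145,0],[-7,49,-172,0],[-7,49,-172,0],[-7,49,-172,0],[-7,49,-172,0]]' 1 30 && python3 -m jog '[[0,0,0,0],[0,0,0,0],[0,0,0,0],[0,0,0,0],[0,0,30,0],[0,0,80,0],[0,0,130,0],[0,0,180,0]]' -1 30
```

```text
time: 2.45
position: [0.4294, -0.1012, 0.0521]
tool_rot: [2.219, 2.22, 0.003]
ft_force: [0.3, -0.2, 0.7]
grip_width: 1.0
time: 3.45
position: [0.4277, -0.101, 0.2322]
tool_rot: [2.221, 2.221, 0.0]
ft_force: [0.0, 0.4, -0.5]
grip_width: 0.17
```

Grip width 0.17 is below the expected 0.37, so it probably missed. I'll look.

Run:
```python
from h import *
w=grab("wrist","w3.png"); print(get_state()["grip_width"],get_state()["ft_force"])
```

```text
0.1248998230890889 [ 3.45131833 -0.62362785  4.81477832]
```

View pics/w3.png

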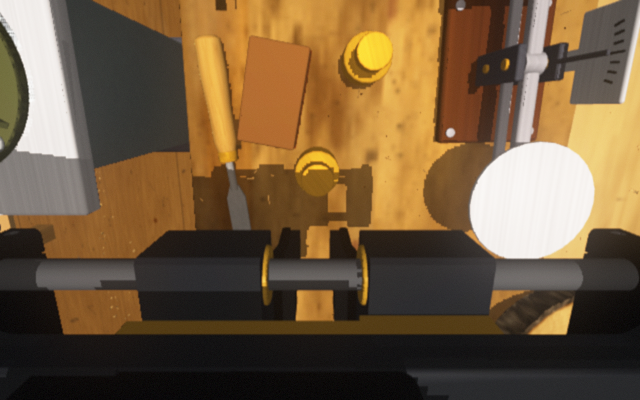

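The weight still stands, at about (317,175). The fingers are simply slow and hadn't closed by the time I lifted. I'll repeat with more closing time: open while descending, then wait.

```bash
python3 - <<'E'
from h import *
w=grab("wrist"); print(np.round(proj(w,[.429,-.100,.08]),1),np.round(proj(w,[.429,-.100,.042]),1),get_state()["position"])
E
python3 -m jog '[[0,0,0,0],[0,0,0,0],[0,0,0,0],[0,0,0,0],[0,0,0,0],[0,0,0,0],[0,0,0,0],[0,0,0,0]]' 0.4 30
```

```text
[311.7 178.3] [311.6 170.9] [ 0.43129566 -0.10161593  0.23646765]
time: 4.55
position: [0.428, -0.101, 0.2306]
tool_rot: [2.221, 2.221, 0.0]
ft_force: [0.6, -0.4, -0.2]
grip_width: 0.698
```

```bash
python3 -m jog '[[1,1,-50,0],[1,1,-100,0],[1,1,-150,0],[1,1,-180,0],[1,1,-180,0],[1,1,-180,0],[1,1,-180,0],[1,1,-180,0]]' 0.4 30 && python3 -m jog '[[0,0,0,0],[0,0,0,0],[0,0,0,0],[0,0,0,0],[0,0,0,0],[0,0,0,0],[0,0,0,0],[0,0,0,0]]' -1 30
```

```text
time: 5.55
position: [0.43, -0.1002, 0.0518]
tool_rot: [2.22, 2.22, 0.002]
ft_force: [0.5, -0.3, -0.9]
grip_width: 0.7
time: 6.55
position: [0.4293, -0.1, 0.0507]
tool_rot: [2.221, 2.221, 0.001]
ft_force: [1.9, -0.2, -0.5]
grip_width: 0.356
```

Gripped (31 mm). I'll lift and carry it to above the square pan.

```bash
python3 -m jog '[[0,0,50,0],[0,0,100,0],[0,0,150,0],[0,0,190,0],[0,30,190,0],[0,70,190,0],[10,110,190,0],[30,150,190,0]]' && python3 -m jog '[[35,30,0,0],[75,55,0,0],[115,70,0,0],[157,74,0,0],[157,74,0,0],[157,74,0,0],[157,74,0,0],[157,74,0,0]]'
python3 - <<'E'
from h import *
w=grab("wrist","w4.png"); print(get_state()["position"],get_state()["grip_width"])
E
```

```text
time: 7.55
position: [0.4577, 0.0507, 0.2396]
tool_rot: [-2.221, -2.22, 0.004]
ft_force: [0.4, -0.6, -3.1]
grip_width: 0.356
time: 8.55
position: [0.6154, 0.1239, 0.2411]
tool_rot: [2.221, 2.221, 0.0]
ft_force: [0.3, -0.7, -3.6]
grip_width: 0.355
[0.61552462 0.12386727 0.24116966] 0.35685584999677245
```

View pics/w4.png

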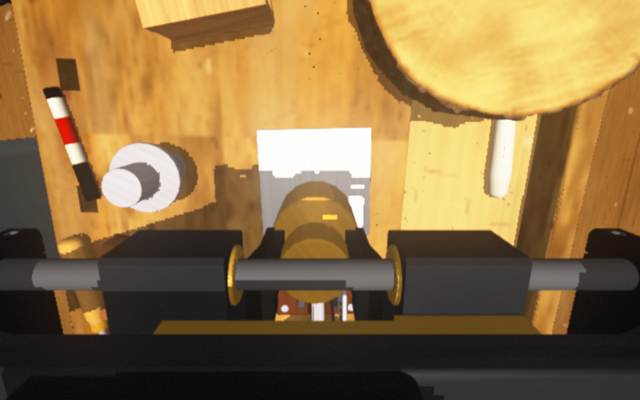

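The weight is held upright over the square pan. The pan's far edge is at row 129, columns 258–371. The arbor's head top is at (122,187).

Run:
```python
from h import *
w=grab("wrist"); 
for p in((258,129),(371,128),(264,220),(370,225)): print(np.round(ray(w,*p,.105),4))
print("arbor",np.round(ray(w,122,187,.11),4), "flange",np.round(ray(w,145,177,.068),4),get_state()["position"])
```

```text
[0.5652 0.1742 0.105 ]
[0.6633 0.1751 0.105 ]
[0.5672 0.0909 0.105 ]
[0.6662 0.086  0.105 ]
arbor [0.4425 0.1236 0.11  ] flange [0.4428 0.1241 0.068 ] [0.61565375 0.12387306 0.24113621]
```

```bash
python3 -m jog '[[0,1,-35,0],[0,1,-65,0],[0,1,-80,0],[0,1,-86,0],[0,1,-91,0],[0,1,-95,0],[0,1,-98,0],[0,1,-100,0]]' && python3 -m jog '[[0,0,-1,0],[0,0,-2,0],[0,0,-2,0],[0,0,-2,0],[0,0,-2,0],[0,0,-2,0],[0,0,-2,0],[0,0,-2,0]]'
```

```text
time: 9.65
position: [0.6162, 0.125, 0.1408]
tool_rot: [2.221, 2.221, 0.001]
ft_force: [-0.2, 0.0, -3.1]
grip_width: 0.355
time: 10.65
position: [0.616, 0.125, 0.1386]
tool_rot: [2.221, 2.221, 0.0]
ft_force: [-0.1, 0.1, -2.9]
grip_width: 0.356
```

```bash
python3 -m jog '[[0,0,-1,0],[0,0,-1,0],[0,0,-2,0],[0,0,-2,0],[0,0,-2,0],[0,0,-2,0],[0,0,-2,0],[0,0,-2,0]]'
```

```text
time: 11.65
position: [0.6164, 0.125, 0.1375]
tool_rot: [2.221, 2.221, 0.001]
ft_force: [-1.4, -0.4, 5.5]
grip_width: 0.355
```

Contact (+5.5 N, pan at its stop). I'll release and go up.

```bash
python3 -m jog '[[0,0,1,0],[0,0,1,0],[0,0,1,0],[0,0,1,0],[0,0,1,0],[0,0,1,0],[0,0,10,0],[0,0,40,0]]' 0.4 && python3 -m jog '[[0,0,50,0],[0,0,90,0],[-50,0,90,0],[-100,0,90,0],[-150,0,90,0],[-173,-1,70,0],[-173,-1,40,0],[-173,-1,35,0]]'
python3 - <<'E'
from h import *
w=grab("wrist","w5.png"); print(get_state()["position"],get_state()["grip_width"])
E
```

```text
time: 12.65
position: [0.6149, 0.1246, 0.1757]
tool_rot: [-2.22, -2.22, 0.005]
ft_force: [-0.1, 0.2, -0.5]
grip_width: 0.699
time: 13.65
position: [0.4419, 0.1236, 0.2108]
tool_rot: [-2.221, -2.221, 0.003]
ft_force: [0.0, -0.6, -0.3]
grip_width: 0.698
[0.44249473 0.12381868 0.21114141] 0.6978078296573036
```

View pics/w5.png

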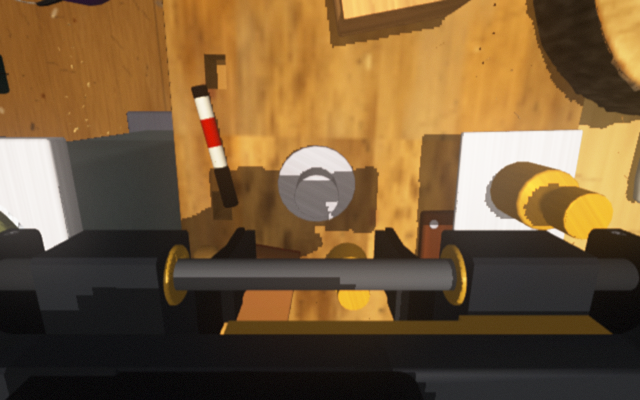

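The weight stands on the pan. The arbor's flange is at about (316.5,184) and its head is around (317,193).

```bash
python3 - <<'E'
from h import *
w=grab("wrist"); print(np.round(ray(w,316.5,184,.068),4),np.round(ray(w,317,193,.11),4),get_state()["position"])
E
python3 -m jog '[[0,0,-40,0],[0,0,-80,0],[0,0,-110,0],[0,0,-130,0],[0,0,-136,0],[0,0,-136,0],[0,0,-136,0],[0,0,-136,0]]' 0.4 30
```

```text
[0.4428 0.1236 0.068 ] [0.4431 0.1258 0.11  ] [0.44315504 0.12400268 0.21201605]
time: 14.75
position: [0.4437, 0.1242, 0.0765]
tool_rot: [2.221, 2.221, 0.002]
ft_force: [-0.1, 0.2, 0.1]
grip_width: 0.704
```

```bash
python3 -m jog '[[0,0,0,0],[0,0,0,0],[0,0,0,0],[0,0,0,0],[0,0,0,0],[0,0,0,0],[0,0,0,0],[0,0,0,0]]' -1 40 && python3 -m jog '[[0,0,20,0],[0,0,60,0],[0,0,110,0],[0,0,155,0],[0,-30,185,0],[0,-70,190,0],[0,-115,190,0],[20,-155,190,0]]' && python3 -m jog '[[25,-35,0,0],[60,-60,0,0],[100,-80,0,0],[140,-84,0,0],[155,-84,0,0],[155,-84,0,0],[155,-84,0,0],[155,-84,0,0]]'
python3 - <<'E'
from h import *
w=grab("wrist","w6.png"); grab("scene","s6.png"); print(get_state()["position"],get_state()["grip_width"])
E
```

```text
time: 15.75
position: [0.4431, 0.124, 0.0756]
tool_rot: [2.221, 2.221, 0.0]
ft_force: [0.7, 0.1, 0.0]
grip_width: 0.402
time: 16.75
position: [0.4621, -0.0325, 0.2655]
tool_rot: [-2.222, -2.221, 0.001]
ft_force: [1.7, 0.9, -1.5]
grip_width: 0.399
time: 17.75
position: [0.6173, -0.1151, 0.2659]
tool_rot: [2.221, 2.221, -0.0]
ft_force: [0.5, -0.4, -2.1]
grip_width: 0.406
[ 0.61754128 -0.11506815  0.26605455] 0.4006353146639815
```

View pics/w6.png

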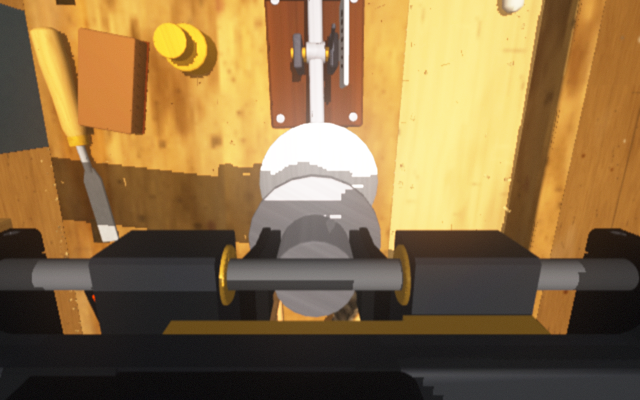

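The arbor is held upright and weighs about 2 N. The raised round pan spans columns 260–378, with its far edge at row 123.

```bash
python3 - <<'E'
from h import *
w=grab("wrist"); print(np.round(ray(w,319,123,.123),4),np.round(ray(w,260,175,.123),4),np.round(ray(w,378,175,.123),4)); print(get_state()["position"])
E
python3 -m jog '[[0,0,-20,0],[0,0,-40,0],[0,0,-52,0],[0,0,-58,0],[0,0,-62,0],[0,0,-64,0],[0,0,-65,0],[0,0,-66,0]]'
```

```text
[ 0.6202 -0.0599  0.123 ] [ 0.5661 -0.1067  0.123 ] [ 0.6747 -0.1067  0.123 ]
[ 0.61763456 -0.11506226  0.26603363]
time: 18.9
position: [0.6182, -0.1151, 0.1999]
tool_rot: [2.221, 2.221, 0.001]
ft_force: [-0.0, 0.3, -1.5]
grip_width: 0.4
```

```bash
python3 -m jog '[[1,0,0,0],[2,0,-1,0],[2,0,-1,0],[2,0,-2,0],[2,0,-2,0],[2,0,-2,0],[2,0,-2,0],[2,0,-2,0]]'
```

```text
time: 19.9
position: [0.6202, -0.1151, 0.1977]
tool_rot: [2.221, 2.221, 0.0]
ft_force: [0.9, 0.5, 1.5]
grip_width: 0.402
```

Contact. I'll release gently, then rise clear and let the beam settle.

```bash
python3 -m jog '[[0,0,1,0],[0,0,1,0],[0,0,1,0],[0,0,1,0],[0,0,1,0],[0,0,1,0],[0,0,1,0],[0,0,20,0]]' 0.4 && python3 -m jog '[[0,0,30,0],[0,0,60,0],[0,0,60,0],[0,0,60,0],[0,0,60,0],[0,0,60,0],[0,0,60,0],[0,0,60,0]]' && python3 -m jog '[[0,0,0,0],[0,0,0,0],[0,0,0,0],[0,0,0,0],[0,0,0,0],[0,0,0,0],[0,0,0,0],[0,0,0,0]]'
python3 - <<'E'
from h import *
w=grab("wrist"); s=grab("scene"); print(get_state()["position"],get_state()["grip_width"])
a=cv2.resize(s["image"][155:225,265:365],(700,490),interpolation=cv2.INTER_CUBIC)[:300]
cv2.imwrite("pics/c7.png",np.vstack([a[:,:640],w["image"][:300]])[:,:,::-1])
E
```

```text
time: 20.9
position: [0.6189, -0.1149, 0.2166]
tool_rot: [-2.219, -2.219, 0.003]
ft_force: [0.1, -0.7, -0.1]
grip_width: 0.706
time: 21.9
position: [0.62, -0.115, 0.2774]
tool_rot: [-2.221, -2.221, 0.0]
ft_force: [-0.9, -0.9, 0.1]
grip_width: 0.701
time: 22.9
position: [0.62, -0.115, 0.2776]
tool_rot: [2.221, 2.221, 0.0]
ft_force: [-0.2, -0.5, -0.6]
grip_width: 0.701
[ 0.62000798 -0.11500415  0.27757465] 0.6973339673356798
```

View pics/c7.png

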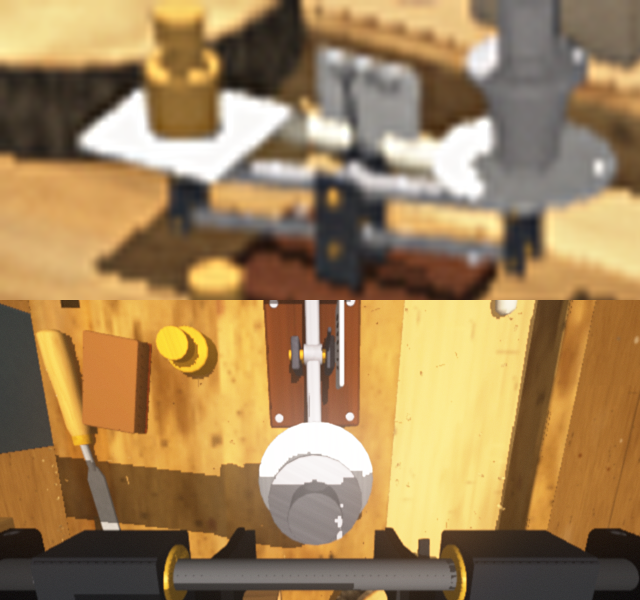

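Both loads stand on their pans. To read the tilt, I'll compare the square pan's position in three scene pictures: level (start), weight only, and now.

Run:
```python
from h import *
cv2.imwrite("pics/s7.png",grab("scene")["image"][:,:,::-1])
for n in("scene0","s6","s7"):
    im=cv2.imread(f"pics/{n}.png"); m=np.zeros(im.shape[:2],np.uint8); m[160:200,265:312]=(im[160:200,265:312].min(2)>200)
    v,u=np.nonzero(m); print(n,"left corner",u.min(),v[u==u.min()].mean(),"bottom",v.max(),u[v==v.max()].mean(), len(u))
d=grab("scene")
for z in(.087,.105,.123): print(z,np.round(proj(d,[.566,.1745,z]),1),np.round(proj(d,[.566,.0745,z]),1))
w=grab("wrist"); c=rot(w); 
hsv=w["image"]; print([np.round(proj(w,[.62+.055*np.cos(a),-.115+.055*np.sin(a),z]),1).tolist() for z in(.087,.123) for a in (np.pi/2,)])
for z in(.087,.123): print(z,"head",np.round(proj(w,[.62,-.115,z+.11]),1),"head dia px",338.8*.036/((w["position"][2]-z-.11)*1.0))
```

```text
scene0 left corner 265 191.0 bottom 198 268.5 321
s6 left corner 277 174.5 bottom 180 294.5 181
s7 left corner 277 174.5 bottom 180 294.5 182
0.087 [275.3 174.2] [294.7 179.6]
0.105 [275.1 170.6] [294.5 175.9]
0.123 [274.8 166.9] [294.4 172.2]
[[315.8, 120.9], [316.0, 122.6]]
0.087 head [316.2 202.4] head dia px 50.03566434319036
0.123 head [316.5 217.7] head dia px 58.70559825511172
```

The square pan is in exactly its "weight only" position (left corner v=174.5, against 170.6 predicted for level). It is fully down, so the arbor is lighter and goes in the tall stand. I'll regrasp and carry it past the tall stand for a view of the socket.

```bash
python3 -m jog '[[0,0,-30,0],[0,0,-60,0],[0,0,-79,0],[0,0,-79,0],[0,0,-79,0],[0,0,-79,0],[0,0,-79,0],[0,0,-79,0]]' 0.4 30 && python3 -m jog '[[0,0,0,0],[0,0,0,0],[0,0,0,0],[0,0,0,0],[0,0,0,0],[0,0,0,0],[0,0,0,0],[0,0,0,0]]' -1 30 && python3 -m jog '[[0,0,10,0],[0,0,40,0],[0,0,80,0],[0,-35,90,0],[-10,-80,90,0],[-30,-125,90,0],[-55,-170,90,0],[-80,-215,90,0]]' && python3 -m jog '[[-15,-45,0,0],[-29,-85,0,0],[-29,-100,0,0],[-29,-100,0,0],[-29,-100,0,0],[-29,-100,0,0],[-29,-100,0,0],[-29,-100,0,0]]'
python3 - <<'E'
from h import *
w=grab("wrist","w8.png"); print(get_state()["position"],get_state()["grip_width"])
E
```

```text
time: 24.15
position: [0.6202, -0.1151, 0.199]
tool_rot: [2.221, 2.221, 0.001]
ft_force: [-0.4, -0.7, 0.0]
grip_width: 0.699
time: 25.15
position: [0.62, -0.115, 0.1985]
tool_rot: [2.221, 2.221, 0.0]
ft_force: [1.7, 0.5, -0.4]
grip_width: 0.407
time: 26.15
position: [0.539, -0.3313, 0.289]
tool_rot: [2.221, 2.222, 0.0]
ft_force: [0.8, -0.5, -2.3]
grip_width: 0.402
time: 27.15
position: [0.5112, -0.4296, 0.2887]
tool_rot: [2.22, 2.222, 0.0]
ft_force: [0.7, -0.3, -2.4]
grip_width: 0.402
[ 0.51115617 -0.42972023  0.28870217] 0.4044608439332416
```

View pics/w8.png

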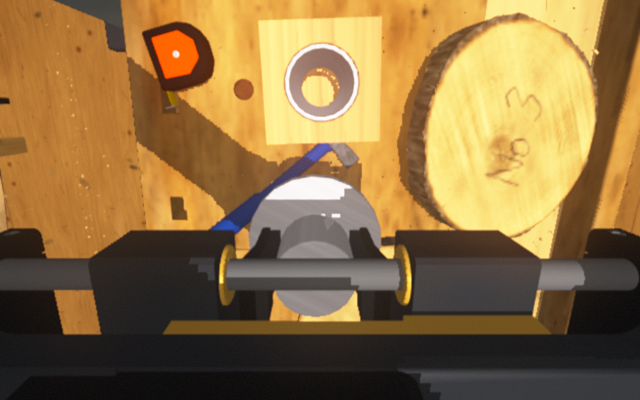

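The tall stand's socket rim is at about (322,82), with the stand top spanning columns 260–382. The arbor is held upright.

Run:
```python
from h import *
w=grab("wrist"); im=w["image"]; hsv=cv2.cvtColor(im,cv2.COLOR_RGB2HSV)
dark=(hsv[:,:,1]<75).astype(np.uint8); m=np.zeros_like(dark); m[30:140,275:370]=dark[30:140,275:370]
c=max(cv2.findContours(m,0,1)[0],key=cv2.contourArea); e=cv2.fitEllipse(cv2.convexHull(c)); print(e,np.round(ray(w,*e[0],.12),4),get_state()["position"])
c4=[ray(w,*p,.12) for p in((260,18),(381,16),(380,142),(268,144))]; print(np.round(c4,4)); print(np.mean(c4,0))
```

```text
((321.3194580078125, 81.68374633789062), (73.39938354492188, 77.56130981445312), 2.6165659427642822) [ 0.5161 -0.3382  0.12  ] [ 0.51106897 -0.42986762  0.28867765]
[[ 0.4613 -0.2845  0.12  ]
 [ 0.5687 -0.2828  0.12  ]
 [ 0.5735 -0.3938  0.12  ]
 [ 0.4645 -0.3958  0.12  ]]
[ 0.51699451 -0.33924472  0.12      ]
```

```bash
python3 -m jog '[[3,45,0,0],[5,90,0,0],[5,91,0,0],[5,91,-40,0],[5,91,-80,0],[5,91,-105,0],[5,91,-120,0],[5,91,-123,0]]' && python3 -m jog '[[0,0,0,0],[0,0,-5,0],[0,0,-9,0],[0,0,-13,0],[0,0,-16,0],[0,0,-19,0],[0,0,-21,0],[0,0,-22,0]]'
```

```text
time: 28.25
position: [0.5155, -0.3394, 0.1649]
tool_rot: [-2.221, -2.22, 0.001]
ft_force: [-0.3, -0.8, -1.9]
grip_width: 0.405
time: 29.25
position: [0.516, -0.339, 0.1435]
tool_rot: [2.221, 2.221, 0.0]
ft_force: [0.4, -0.6, -2.0]
grip_width: 0.402
```

No contact so far. About 8 mm to go.

```bash
python3 -m jog '[[0,0,-2,0],[0,0,-4,0],[0,0,-5,0],[0,0,-6,0],[0,0,-7,0],[0,0,-7,0],[0,0,-7,0],[0,0,-7,0]]'
```

```text
time: 30.25
position: [0.516, -0.3391, 0.1366]
tool_rot: [2.221, 2.221, 0.0]
ft_force: [0.1, -0.5, -1.7]
grip_width: 0.406
```

```bash
python3 -m jog '[[0,0,-1,0],[0,0,-1,0],[0,0,-1.5,0],[0,0,-1.5,0],[0,0,-2,0],[0,0,-2,0],[0,0,-2,0],[0,0,-2,0]]'
```

```text
time: 31.25
position: [0.5162, -0.3391, 0.1356]
tool_rot: [2.221, 2.221, 0.0]
ft_force: [-2.1, 2.0, 5.2]
grip_width: 0.401
```

The flange is on the rim: contact came at z 0.1356, with 0.1355 expected. I'll release, retreat, and check on the seating and the balance.

```bash
python3 -m jog '[[0,0,1,0],[0,0,1,0],[0,0,1,0],[0,0,1,0],[0,0,1,0],[0,0,1,0],[0,0,10,0],[0,0,50,0]]' 0.4 && python3 -m jog '[[0,0,50,0],[0,0,100,0],[0,-40,140,0],[0,-90,150,0],[0,-90,150,0],[0,-90,150,0],[0,-90,150,0],[0,-90,150,0]]'
python3 - <<'E'
from h import *
w=grab("wrist"); s=grab("scene"); print(get_state()["position"],get_state()["grip_width"])
for z,r in((.188,"flange top c"),(.23-.06+.06,"head c")): pass
print("seated: flange c",np.round(proj(w,[.5162,-.339,.128]),1),"head c",np.round(proj(w,[.5162,-.339,.17]),1))
print("head scene, seated",np.round(proj(s,[.5162,-.339,.17]),1))
a=cv2.resize(s["image"][150:250,250:410],(640,400),interpolation=cv2.INTER_CUBIC)
cv2.imwrite("pics/c9.png",np.vstack([a,w["image"][:200]])[:,:,::-1])
E
```

```text
time: 32.25
position: [0.5145, -0.338, 0.1829]
tool_rot: [-2.218, -2.218, 0.002]
ft_force: [0.5, -1.0, 0.3]
grip_width: 0.697
time: 33.25
position: [0.5165, -0.4277, 0.3347]
tool_rot: [-2.219, -2.223, -0.001]
ft_force: [0.0, -0.2, 1.0]
grip_width: 0.703
[ 0.51624749 -0.42824203  0.33468805] 0.6987350576798611
seated: flange c [315.7  87.2] head c [315.8  84.7]
head scene, seated [379.6 191.9]
```

View pics/c9.png

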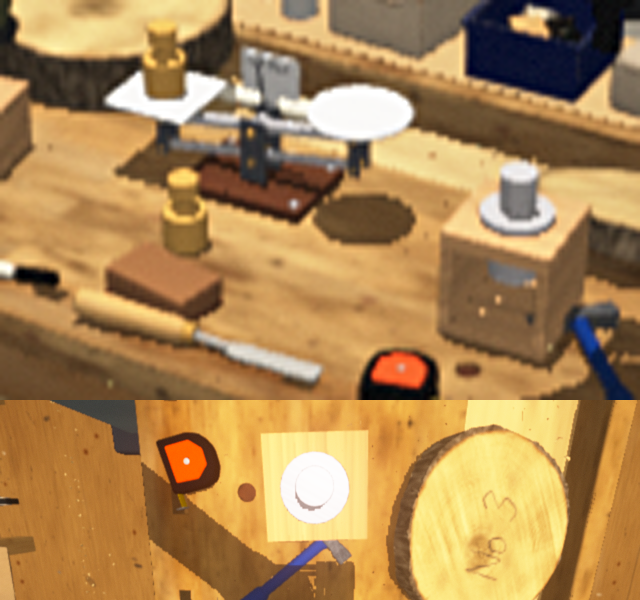

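The arbor is seated upright with its flange on the rim: head top at scene (380,192), predicted (379.6,191.9). The weight is on its pan and the bystanders look undisturbed. I'll hand in.

```bash
python3 -c "
from bench import *
print(close_job())"
```

```text
the job is handed in; nothing more can be done
None
```

The job is done and handed in at about 33 s of the 72 s limit. I set the right-most brass check weight on the square pan, then stood the arbor on the round pan and let go.

**Weighing:** the square pan stayed fully down after about 2 s of settling, the same position as with the check weight alone. The arbor is therefore lighter, which agrees with the roughly 2.1 N I felt when lifting it (about 0.21 kg against 0.35 kg). It went into the tall stand.

**Seating:** contact came at tool height 0.1356 m, with 0.1355 m expected for the flange on the rim. In the last pictures its head was within 1–2 pixels of the fully seated position and upright.

**Other last checks:** the check weight was still on its pan, the gripper was clear of everything, and the bystanders in view looked undisturbed. The nail box was not in the last pictures, so I did not re-check it. I saw no excessive forces in the readings.

**What went wrong:** the first grasp of the check weight closed on nothing because I lifted before the slow fingers had shut. The weight was still standing in place, and the second grasp, with more closing time, held.

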